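# Calibration plug held in a spring-return bayonet port

## Robot

A 6-joint arm with a two-finger parallel gripper is mounted at the origin on a cart in front of the work surface, level with it; the furniture and walls round the work are solid. World frame = base frame: x ahead of the robot, y to its left, z up, the work surface at z = 0. Lengths are in m, angles in rad, forces in N, time in s.
With the tool pointing down it reaches from about 0.425 to 0.95 m from the base axis. Payload 14.7 kg.
Tool frame: the origin (TCP) lies on the centre line of the jaws, within the pads' length; the fingertips stand 11 mm ahead of it and the grasp point (between the pads) lies 8 mm behind it; z points along the fingers, y is the direction in which the jaws open and shut (so a half turn about z gives the same grasp; the last joint's range is limited). The gripper opens to 85 mm and grips with 20 to 120 N. Pads are 22 mm wide; open, the fingers measure 114 mm over their backs; the gripper's body (76 mm by 85 mm) begins 54 mm behind the grasp point. The pads swing forward as they close: fully open they stand 13 mm farther back than shut.
Start: joints at [-1.189, 0.48, 1.596, -0, 1.065, -0.047], TCP at [0.27, -0.591, 0.242] pointing down, gripper open.
Joint ranges: [-2.75, 2.75], [-0.82, 2.05], [0.23, 2.67], [-1.56, 4.7], [0.09, 2.69], [-2.92, 2.92]. Speed limits (rad/s): [1.89, 1.89, 2.39, 3.01, 3.01, 3.01].

## Interface

Orientations are given as a rotation vector (axis times angle).
In Python, from plant import robot, optics, nets gives the robot as it stands. The module is installed in compiled form; this text tells all that it offers.
- The arm moves only by the tool jog_arm, never from a script. Its argument "deltas" is a list of rows, each an object of numbers: "jaw": the finger opening in mm, from 0 to 85.4; "x", "y", "z": the shift along the tool's x, y, z in mm; "yaw": the turn about the tool's z in rad. In form: [{"jaw": .., "x": .., "y": .., "z": .., "yaw": ..}, ...]. A call has 1 to 5 rows; each row is the pose to reach, as a shift and turn from the pose commanded when the call began, along the tool's axes at that moment; what a row does not reach only later rows make up. A row lasts 1/12 s, in which the tool goes at most 41.7 mm and 7.16 degrees, less where a joint would pass 70% of its speed; a pose out of reach is approached as far as the arm can. A call with a gripper value outside its range is refused whole. The fingers move at their own pace and stop on an object; "squeeze" is the grip in N (left out, the last holds). Time passes only in rows, so rows that repeat a pose let the fingers close. It gives the time, the measured TCP pose, the force and the opening at its end, in the units of the state.
- robot.sense(): the state, without advancing time (a new reading comes with each control period).
- optics.get_image(name): name is "side" or "top"; returns the picture (480x640x3 uint8, red, green, blue); there is no depth.
- optics.calibration(name): a dict with "fx", "fy", "cx", "cy" (pixels), "k1" (the pictures are not rectified: a ray, as slopes to the right and down, at radius r is drawn at 1 + k1 r^2 times it, then the intrinsics apply), "world_from_camera" (4x4, takes a point from camera to world coordinates). Camera axes: x right, y down, z forward; pixel columns grow to the right and rows downward; lengths in m; the calibration is good to about 2 mm. A picture is of the moment at which its call begins. calibration takes no time and is no camera call.
- robot.sign_off(): hands the job in, once; it reports no verdict.
Trained networks look in the newest picture that a camera, given by its name, has taken for a name from the list of things; names that differ only in an ending like _2 or _b are one class to them, and where a whole thing is asked for, a point or a joint stands for the part that bears it (a point fixed in the world has none). Each returns a list of dicts, best first, with "p" (0 to 1); they miss things now and then, are a little off and sometimes report something else, mostly with a low value. They report only what shows in the picture. A call takes as long as a camera call. They do not tell look-alikes from the thing itself.
- nets.silhouettes(camera, label): "pixels" (480x640 bool, what is visible of it) and "at" ([row, column] in pixels, amid what is visible of it).
The state is a dict: "clock": time; "joint_positions": joint angles; "qd": joint speeds; "effort": joint torques, N m; "position": TCP position; "eef_rot": TCP orientation; "wrist_force": force on the tool from outside, world axes, zero at the start; "wrist_torque": the same for the moment, N m; "gripper_width": opening from 0.0 (shut) to 1.0 (fully open).
Only numpy, scipy, OpenCV 4.12 (cv2) and the standard library are available. Lean on these libraries where they do the work, as an engineer would, in place of code of your own. Each camera call takes 0.05 s, during which the arm holds its last target.

## Task

Take the calibration plug with the straight bar grip (not the dust cap with the round knob) out of its parking cup, put it into the meter's bayonet port, push it fully home against the spring and twist it a quarter turn clockwise (seen from above) to the stop. The port springs back if let go, so finish while still gripping the plug, pushed home and turned to the stop, and keep it there. Leave the dust cap, beaker, label roll and timer where they are.

Things in the scene. Friction and masses are not known exactly. Their poses are not given: they have to be found in the camera images.
- plug_grip (a point): calibration plug, black with a white grip, upright in a parking cup: a point on its axis in the upright bar grip, 40 mm long (x) x 12 mm thick (y) x 44 mm tall; 18 mm below the grip's top, 26 above the flange's top, 32 above its underside, 50 above the lugs' underside, 55 above the lower end. z up; half a turn about z looks the same. Lifts straight up, clear of the cup after 23 mm.
- plug: the same plug (120 g), origin at its lower end, same axes. Bottom up: tongue 22 x 6 mm (long along x), 5 mm tall; shaft 26 mm across, 18 mm long, at its foot two lugs along x, 44 mm over both, 7 mm wide, 6 mm tall; flange 54 mm across, 6 mm thick, which hangs on the cup's rim with 2.5 mm play at the sides; bar grip.
- port_mouth (a point): centre of the bayonet port, level with its plate's top. z up, x along the two entry slots. Hole 30 mm across; slots 11 mm wide, reaching 24 mm from the axis either way; plate 6 mm thick. 5 mm down stands a sprung seat whose 9 mm wide slot along x takes the tongue; the shaft's foot rests on it (plug_grip then 45 mm above this point).
- meter: fixed grey meter with the port, 155 mm (x, from 50 before to 105 behind the port) x 110 mm (y), 52 mm high, nothing higher on it; origin on the bench under the port's centre, x along the entry slots toward the dark display.
- port_press (a joint): how far the seat is pushed down, m: 0 at rest, 0.011 at the bottom stop (plug_grip then 34 mm above port_mouth). Takes 8 N at first, 13.5 N at the stop. From 0.007 on the lugs are under the plate and the plug can turn; turned but not pushed, it rises to 0.007.
- port_turn (a joint): how far the seat is turned clockwise seen from above, rad: 0 at rest, 1.4 at the stop; a spring turns it back to 0 (0.14 N m at the stop). The tongue has about 0.14 rad of play in the seat, so the plug itself turns about 1.54 rad to the stop.
- dust_cap_knob (a point): bystander: dust cap in the other parking cup, same flange as the plug but with a round white mushroom knob 34 mm across, no bar. The point is on its axis, 9 mm below its top.
- cup_a: parking cup, a fixed grey ring 68 mm across, hole 49 mm, 30 mm high; the calibration plug stands in this one. Origin: centre of its underside.
- cup_b: parking cup like cup_a; the dust cap stands in this one. Origin: centre of its underside.
- beaker: bystander: empty glass beaker, 71 mm across, 93 mm tall, behind the work. Origin: centre of its underside.
- label_roll: bystander: roll of labels lying flat, 60 mm across, 26 mm high. Origin: centre of its underside.
- timer: bystander: white lab timer lying flat, 62 x 62 x 19 mm, near the front edge. Origin: centre of its underside.
Mind the look-alikes: they are no part of the job. What is shaped like the cup_a but yellow is not meant.

How it is judged:
On the way, in this order (a step that is already met when the one before it is completed fails the run):
1. the plug is lifted clear of its cup (z of plug_grip in the frame of cup_a above 0.088 m), for 0.1 s.
2. the plug is in the port and pushed down against the spring, lugs under the plate (value of joint port_press above 0.007 m and horizontal distance between plug_grip and port_mouth below 0.006 m), for 0.1 s.
At the end, for the whole second after the job is handed in: The program ends holding: the fingers grip the plug (over 3 N), it is upright (within 0.1 rad), at rest and on the port's axis within 6 mm, the seat is pushed down more than 8.5 of its 11 mm (unheld it rises to 7 mm) and turned more than 1.2 of its 1.4 rad, through the whole last second (value of joint port_turn above 1.2 rad and value of joint port_press above 0.0085 m and horizontal distance between plug_grip and port_mouth below 0.006 m and z of plug_grip in the frame of port_mouth below 0.038 m and angle between plug_grip's own z axis and vertical below 0.1 rad and linear speed of plug below 0.02 m/s and contact force between the fingers and plug above 3 N); the arm keeps its last pose, push and grip.
It fails at once if the dust cap is moved from its place (distance of dust_cap_knob from where it was at the start of the episode above 0.03 m).
It fails at once if the beaker is moved from its place (distance of beaker from where it was at the start of the episode above 0.03 m).
It fails at once if the label roll is moved from its place (distance of label_roll from where it was at the start of the episode above 0.03 m).
It fails at once if the timer is moved from its place (distance of timer from where it was at the start of the episode above 0.03 m).
It also fails if it takes over 42 s, if anything falls off the work surface, if the arm or the gripper's body presses on something with over 40 N, if the wrist force passes 120 N, or if a joint passes its speed limit or range.

## Working session

There is one attempt and no reset: what is moved stays moved. The work goes in short steps, Python scripts to look and compute and a tool call to move; the robot and the scene stay as the last step left them, time stands still between calls to the robot, and variables do not carry over. Pictures are saved under pics/ and viewed, and the job is handed in when it is done.

Besides the shell and the picture viewer there is one more tool, called after "Call:" as name(argument=value, ...), one argument or row to a line, values as JSON. jog_arm: Moves the arm, as the interface text tells. Its arguments: {"type":"object","properties":{"deltas":{"type":"array"},"squeeze":{"type":"number"}},"required":["deltas"]}

```bash
mkdir -p pics
python3 - <<'E'
from plant import robot, optics, nets
import cv2
print(robot.sense())
for n in ("side","top"):
    im=optics.get_image(n); cv2.imwrite(f"pics/{n}0.png",im[:,:,::-1])
    c=optics.calibration(n); print(n,c)
E
```

```text
{'clock': 0.0, 'joint_positions': array([-1.18859450e+00,  4.80833647e-01,  1.59687732e+00, -1.74696788e-05,
        1.06509787e+00, -4.66081608e-02]), 'qd': array([ 8.38045234e-04, -2.08579356e-05,  6.54948860e-05,  7.20245264e-04,
        1.71415268e-03,  3.58969558e-04]), 'effort': array([ 6.25017958e-03, -9.50637460e+01, -4.30191636e+01,  2.63459315e-04,
        1.19677390e-02,  2.89722004e-05]), 'position': array([ 0.27012179, -0.5907719 ,  0.24166992]), 'eef_rot': array([-3.06848811e+00, -6.68182776e-01,  3.42585901e-04]), 'wrist_force': array([ 1.64821032,  0.68404045, -0.28380717]), 'wrist_torque': array([-0.02200536, -0.02517969,  0.06279578]), 'gripper_width': 0.9959811373896805}
side {'fx': 566.5699004416226, 'fy': 566.5699004416226, 'cx': 326.3656281972909, 'cy': 245.21867668562268, 'k1': -0.07530985897300214, 'world_from_camera': array([[-0.96459852, -0.16573912,  0.20513467,  0.38433358],
       [-0.26335206,  0.64658667, -0.7159409 ,  0.66991341],
       [-0.01397793, -0.74461817, -0.66734429,  0.62591605],
       [ 0.        ,  0.        ,  0.        ,  1.        ]])}
top {'fx': 440.00249935575204, 'fy': 440.00249935575204, 'cx': 319.77902969919086, 'cy': 233.8459644616829, 'k1': -0.07212476377390833, 'world_from_camera': array([[-0.05517208, -0.97578475,  0.21166051,  0.41948816],
       [-0.99847284,  0.05331604, -0.01447053,  0.04788884],
       [ 0.00283522, -0.21213564, -0.97723612,  0.90175077],
       [ 0.        ,  0.        ,  0.        ,  1.        ]])}
```

View pics/side0.png

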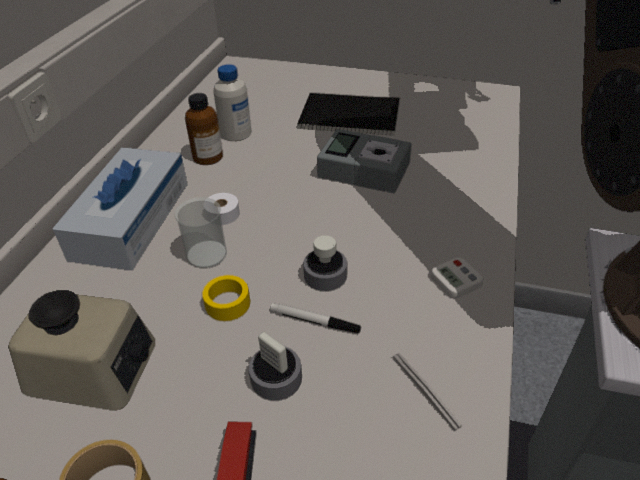

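View pics/top0.png

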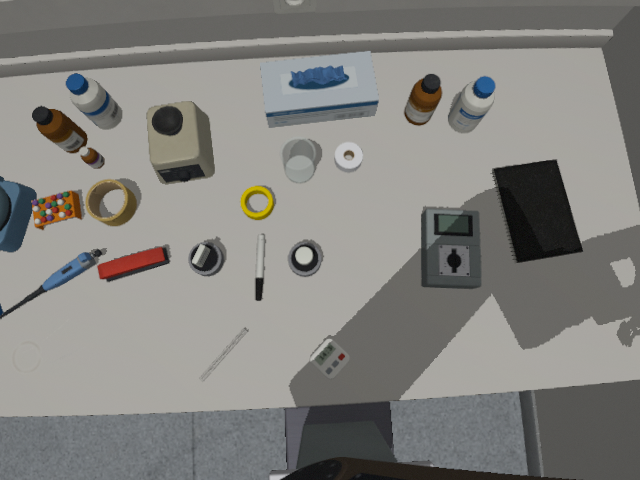

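The side view shows the bar-grip plug at about (272,360) and the dust cap at (325,255). The meter's port is at (380,152). In the top view the plug is at (205,257), the dust cap at (304,257) and the port at (454,260).

```bash
cat > h.py <<'E'
import numpy as np, cv2
from plant import robot, optics, nets
def K(c): return np.array([[c['fx'],0,c['cx']],[0,c['fy'],c['cy']],[0,0,1.]])
def ray(n,col,row):
    c=optics.calibration(n); x=np.array([(col-c['cx'])/c['fx'],(row-c['cy'])/c['fy']])
    u=x.copy()
    for _ in range(20): u=x/(1+c['k1']*(u@u))
    T=c['world_from_camera']; d=T[:3,:3]@np.array([u[0],u[1],1]); return T[:3,3],d
def onz(n,col,row,z):
    o,d=ray(n,col,row); return o+d*(z-o[2])/d[2]
def proj(n,P):
    c=optics.calibration(n); T=c['world_from_camera']; P=np.atleast_2d(P)
    q=(P-T[:3,3])@T[:3,:3]; u=q[:,:2]/q[:,2:]; u=u*(1+c['k1']*(u**2).sum(1,keepdims=True))
    return u*[c['fx'],c['fy']]+[c['cx'],c['cy']]
def tri(a,b):
    o1,d1=ray('side',*a);o2,d2=ray('top',*b)
    A=np.zeros((3,3));r=np.zeros(3)
    for o,d in((o1,d1),(o2,d2)):
        d=d/np.linalg.norm(d);M=np.eye(3)-np.outer(d,d);A+=M;r+=M@o
    return np.linalg.solve(A,r)
E
python3 - <<'E'
from h import *
import os
for n in ("side","top"):
    optics.get_image(n)
    for l in ("plug_grip","meter","cup_a","dust_cap_knob"):
        for d in nets.silhouettes(n,l)[:3]:
            m=d['pixels']; ys,xs=np.nonzero(m)
            print(n,l,round(d['p'],2),np.round(d['at'],1),m.sum(),xs.min(),xs.max(),ys.min(),ys.max(), onz(n,xs.mean(),ys.mean(),.0).round(3))
            if l in("plug_grip","meter") and d['p']>.5: np.save(f"m_{n}_{l}_{d['at'][1]:.0f}.npy",m)
s=cv2.imread("pics/side0.png");t=cv2.imread("pics/top0.png")
def crop(im,x,y,w,h): return cv2.resize(im[y:y+h,x:x+w],(400,300),interpolation=cv2.INTER_CUBIC)
cv2.imwrite("pics/c0.png",np.vstack([np.hstack([crop(s,232,320,80,60+20)[:, :],crop(s,310,125,110,82)]),np.hstack([crop(t,175,230,64,48),crop(t,405,200,100,96-21)])]))
E
```

```text
side plug_grip 0.74 [360.5 270.8] 1547 253 295 331 382 [0.586 0.242 0.   ]
side meter 0.8 [160.6 363.2] 4448 317 412 129 192 [ 0.57  -0.265  0.   ]
side cup_a 0.85 [304.8 227.8] 1526 202 249 275 320 [0.693 0.15  0.   ]
side cup_a 0.72 [387.6 278.8] 1070 248 301 350 400 [0.569 0.276 0.   ]
side cup_a 0.71 [277.6 324.5] 924 302 347 253 292 [0.56 0.07 0.  ]
side dust_cap_knob 0.78 [256.  325.5] 1062 307 342 236 275 [0.572 0.026 0.   ]
top plug_grip 0.9 [256.3 202.9] 577 190 217 244 270 [0.579 0.279 0.   ]
top meter 0.61 [248.7 449.3] 4602 421 481 208 288 [ 0.568 -0.237  0.   ]
top meter 0.58 [266.  214.7] 369 188 224 242 275 [0.567 0.268 0.   ]
top cup_a 0.92 [210.  256.9] 635 240 273 186 220 [0.69  0.166 0.   ]
top cup_a 0.88 [263.1 217.4] 405 188 224 242 275 [0.571 0.268 0.   ]
top cup_a 0.81 [268.3 306.9] 332 288 320 242 276 [0.559 0.068 0.   ]
top dust_cap_knob 0.68 [256.2 303.8] 552 291 316 245 270 [0.567 0.071 0.   ]
```

View pics/c0.png

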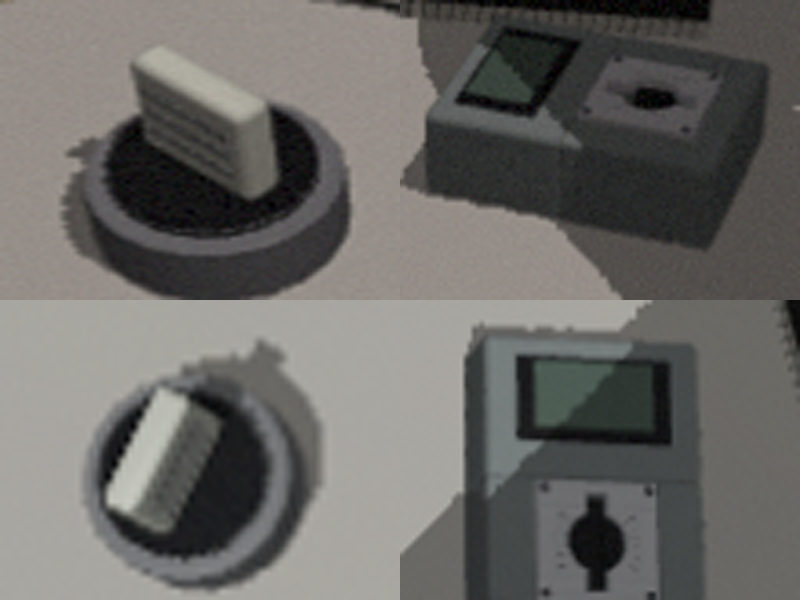

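```bash
cat > fit.py <<'E'
from h import *
from scipy.optimize import minimize
def box(x,y,th,bx,by,bz):
    P=np.array([[a,b,c] for a in bx for b in by for c in bz],float)
    c,s=np.cos(th),np.sin(th)
    return np.c_[x+c*P[:,0]-s*P[:,1], y+s*P[:,0]+c*P[:,1], P[:,2]]
S=8
def hullmask(n,P,roi):
    x0,y0,x1,y1=roi; q=(proj(n,P)-[x0-.5,y0-.5])*S
    m=np.zeros(((y1-y0)*S,(x1-x0)*S),np.uint8)
    cv2.fillConvexPoly(m,cv2.convexHull(np.round(q).astype(np.int32)),1)
    return cv2.resize(m.astype(np.float32),(x1-x0,y1-y0),interpolation=cv2.INTER_AREA)
def fit(tg,p0,bx,by,bz,z=True):
    # tg: {cam:(mask float roi,roi)}
    def cost(p):
        e=0
        for n,(m,roi) in tg.items():
            r=hullmask(n,box(*p,bx,by,bz),roi); e+=np.abs(r-m).sum()/m.sum()
        return e
    best=None
    for dth in (-.2,0,.2):
        q=np.array(p0)+[0,0,dth]
        s=np.vstack([q]+[q+d for d in ([.01,0,0],[0,.01,0],[0,0,.15])])
        r=minimize(cost,q,method='Nelder-Mead',options=dict(initial_simplex=s,xatol=1e-4,fatol=1e-4,maxiter=300))
        if best is None or r.fun<best.fun: best=r
    return best.x,best.fun
E
python3 - <<'E'
from fit import *
s=cv2.imread("pics/side0.png");t=cv2.imread("pics/top0.png")
tg={}
for n,im,roi in(("side",s,(245,320,310,405)),("top",t,(180,232,235,285))):
    x0,y0,x1,y1=roi;c=im[y0:y1,x0:x1]
    m=np.load([f for f in __import__('glob').glob(f"m_{n}_plug_grip_*.npy")][0])[y0:y1,x0:x1]
    g=c.max(2)
    hull=cv2.dilate(m.astype(np.uint8),np.ones((3,3)))
    w=(g>95)&(hull>0)
    k,lab,st,_=cv2.connectedComponentsWithStats(w.astype(np.uint8)); w=lab==1+np.argmax(st[1:,4])
    print(n,w.sum(),m.sum())
    tg[n]=(w.astype(np.float32),roi)
    cv2.imwrite(f"pics/w_{n}.png",cv2.resize(np.hstack([c,cv2.merge([w.astype(np.uint8)*255]*3)]),None,fx=5,fy=5,interpolation=0))
B=((-.02,.02),(-.006,.006),(.036,.080))
c0=tri((272,360),(204,256)); print(c0)
for sub in (("side","top"),("side",),("top",)):
  print("plug",sub,fit({k:tg[k] for k in sub},[c0[0],c0[1],1.0 if 0 else -.5],*B),)
  print("plug",sub,fit({k:tg[k] for k in sub},[c0[0],c0[1],.5],*B),)
tm={n:(np.load(__import__('glob').glob(f"m_{n}_meter_4*.npy" if n=="top" else f"m_{n}_meter_*.npy")[0]).astype(np.float32)[y0:y1,x0:x1],(x0,y0,x1,y1)) for n,(x0,y0,x1,y1) in dict(side=(300,115,425,205),top=(405,195,500,300)).items()}
M=((-.05,.105),(-.055,.055),(0,.052))
c1=tri((380,152),(454,260)); print(c1)
for sub in (("side","top"),("side",),("top",)):
  print("meter",sub,fit({k:tm[k] for k in sub},[c1[0],c1[1],-.03],*M))
E
python3 - <<'E'
import cv2,numpy as np
a=cv2.imread("pics/w_side.png");b=cv2.imread("pics/w_top.png")
h=max(a.shape[0],b.shape[0]);p=lambda i:cv2.copyMakeBorder(i,0,h-i.shape[0],0,0,0)
o=np.hstack([p(a),p(b)]);f=min(800/o.shape[1],1);cv2.imwrite("pics/w.png",cv2.resize(o,None,fx=f,fy=f))
E
```

```text
side 451 1547
top 208 577
[0.57407328 0.26821751 0.03860084]
plug ('side', 'top') (array([ 0.57259243,  0.26891108, -0.52672446]), np.float64(1.8477818965911865))
plug ('side', 'top') (array([ 0.57241982,  0.26892734, -0.5176258 ]), np.float64(1.8507540225982666))
plug ('side',) (array([ 0.5736025 ,  0.26672682, -0.51477475]), np.float64(0.9425928592681885))
plug ('side',) (array([ 0.57064803,  0.26533227, -0.76712878]), np.float64(0.8984201550483704))
plug ('top',) (array([ 0.57709622,  0.27830403, -0.40394696]), np.float64(0.6217698454856873))
plug ('top',) (array([ 0.57675448,  0.278408  , -0.34677587]), np.float64(0.6243239045143127))
[ 0.53520017 -0.22650371  0.04874529]Traceback (most recent call last):
  File "<stdin>", line 23, in <module>
  File "fit.py", line 24, in fit
    r=minimize(cost,q,method='Nelder-Mead',options=dict(initial_simplex=s,xatol=1e-4,fatol=1e-4,maxiter=300))
    res = _minimize_neldermead(fun, x0, args, callback, bounds=bounds,
                               **options)
    fxc = func(xc)
    fx = function(np.copy(x), *(wrapper_args + args))
  File "fit.py", line 18, in cost
    r=hullmask(n,box(*p,bx,by,bz),roi); e+=np.abs(r-m).sum()/m.sum()
  File "fit.py", line 9, in hullmask
    x0,y0,x1,y1=roi; q=(proj(n,P)-[x0-.5,y0-.5])*S
                        ~~~~^^^^^
  File "h.py", line 12, in proj
    c=optics.calibration(n); T=c['world_from_camera']; P=np.atleast_2d(P)
ValueError: time passes only in moves, steps and waits
```

View pics/w.png

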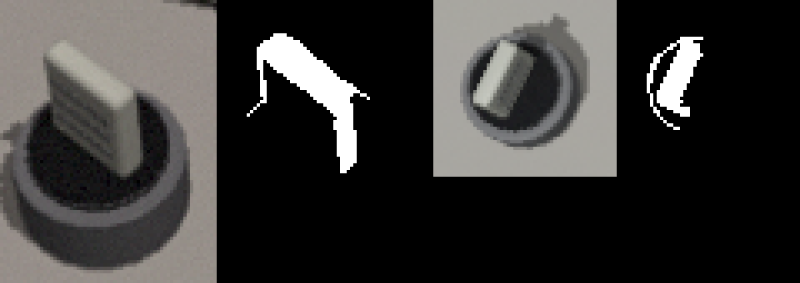

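View pics/z1.png

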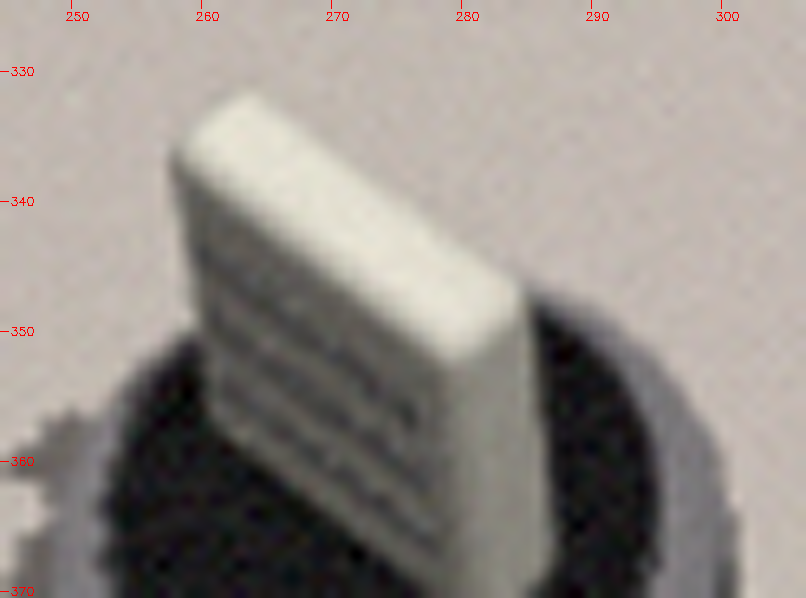

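View pics/z2.png

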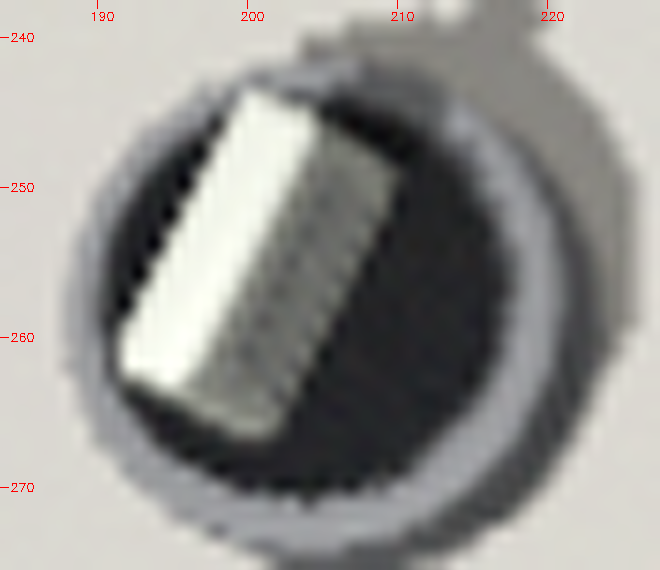

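View pics/z3.png

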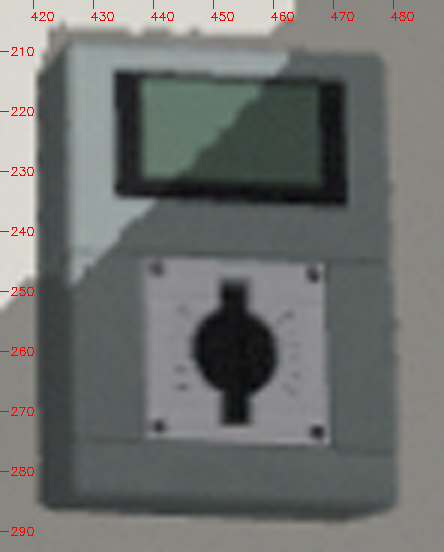

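View pics/z4.png

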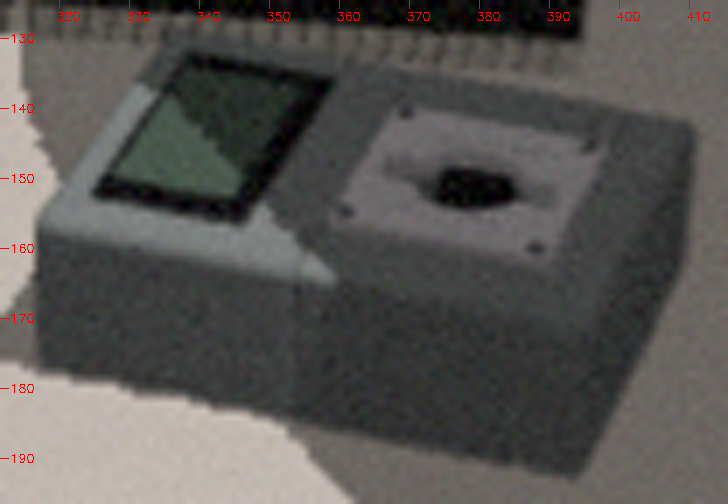

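The zooms give the top face of the plug's bar centred at about (271.5,341.8) in the side view and (198.1,253.5) in the top view. The port centre is about (453.7,259.8) in the top view and (378.5,150.1) in the side view.

Run:
```python
from h import *
S=[(258,336.4),(263.3,331.8),(285,346.8),(279.9,352.2)]
T=[(200.5,243.4),(204.7,245.6),(195.7,263.7),(191.5,261.4)]
for n,c in(("side",S),("top",T)):
    P=np.array([onz(n,*p,.080) for p in c]);print(n,P.mean(0).round(4))
    for i in range(4):
        e=P[(i+1)%4]-P[i];print("  len %.1f ang %.3f"%(1e3*np.hypot(*e[:2]),np.arctan2(e[1],e[0])))
print("tri plug top",tri((271.5,341.8),(198.1,253.5)).round(4))
sc=dict(top=[(440.5,246.2),(466.8,246.8),(467.5,273.5),(440.8,272.5)],side=[(369.4,140.5),(395.5,145.4),(388.1,159.8),(361.1,154.6)])
for n,c in sc.items():
    P=np.array([onz(n,*p,.052) for p in c]);print("port",n,P.mean(0).round(4))
    for i in range(4):
        e=P[(i+1)%4]-P[i];print("  len %.1f ang %.3f"%(1e3*np.hypot(*e[:2]),np.arctan2(e[1],e[0])))
print("tri port",tri((378.5,150.1),(453.8,259.8)).round(4))
a=onz('top',453.5,248.2,.052);b=onz('top',453.8,272.2,.052);print("slots",a,b,np.arctan2(*(a-b)[[1,0]]),(a+b)/2)
# mean over distant display corners for yaw (top)
d=[onz('top',*p,.052) for p in((433.8,213),(472.5,214.5),(472.3,235.5),(434,233.8))]
for i in range(4): e=d[(i+1)%4]-d[i]; print(np.arctan2(e[1],e[0]).round(3),end=' ')
print(np.mean(d,0))
# cup centre top view, ring outer ellipse
for n,c in (("top",(204.2,257)),): print(onz(n,*c,.03))
st=robot.sense();print(st['position'],cv2.Rodrigues(st['eef_rot'])[0].round(3),st['clock'])
```

```text
side [0.5706 0.2708 0.08  ]
  len 9.4 ang -1.994
  len 36.7 ang 2.713
  len 9.9 ang 1.223
  len 37.5 ang -0.442
top [0.5719 0.2689 0.08  ]
  len 9.4 ang -2.099
  len 38.1 ang 2.673
  len 9.4 ang 1.031
  len 38.0 ang -0.469
tri plug top [0.5717 0.2694 0.0779]
port top [ 0.5372 -0.2253  0.052 ]
  len 52.8 ang -1.650
  len 53.2 ang 3.044
  len 52.9 ang 1.475
  len 52.3 ang -0.100
port side [ 0.5366 -0.2277  0.052 ]
  len 51.7 ang 3.044
  len 52.2 ang 1.484
  len 51.8 ang -0.094
  len 52.4 ang -1.659
tri port [ 0.5364 -0.2245  0.0537]
slots [ 0.56010813 -0.22712869  0.052     ] [ 0.51261511 -0.22212494  0.052     ] -0.10497029123634018 [ 0.53636162 -0.22462681  0.052     ]
-1.663 3.002 1.471 -0.102 [ 0.60880543 -0.23239785  0.052     ]
[0.57336627 0.26997228 0.03      ]
[ 0.27025568 -0.59114102  0.24229801] [[ 0.909  0.416 -0.   ]
 [ 0.416 -0.909  0.   ]
 [-0.    -0.    -1.   ]] 0.6
```

```bash
cat > go.py <<'E'
import sys
from h import *
def plan(x,y,z,hd,n=5):
    st=robot.sense();R=cv2.Rodrigues(st['eef_rot'])[0];p=st['position']
    d=R.T@(np.array([x,y,z])-p)*1e3
    h=np.arctan2(R[1,0],R[0,0]); dy=-(hd-h); dy=(dy+np.pi)%(2*np.pi)-np.pi
    print("t %.2f pos %s head %.3f w %.3f F %s T %s tilt %.3f q6 %.2f"%(st['clock'],(p*1e3).round(1),h,st['gripper_width'],st['wrist_force'].round(1),st['wrist_torque'].round(2),np.arccos(-R[2,2]),st['joint_positions'][5]))
    print("delta tool x %.1f y %.1f z %.1f yaw %.3f"%(*d,dy))
if __name__=="__main__": plan(*map(float,sys.argv[1:5]))
E
python3 go.py 0.5 -0.2 .22 1.6
```

```text
t 0.60 pos [ 270.3 -591.1  242.3] head 0.429 w 0.998 F [ 0.4  0.  -0.4] T [-0.01 -0.03 -0.01] tilt 0.000 q6 -0.05
delta tool x 371.6 y -260.2 z 22.3 yaw -1.171
```

Call:
jog_arm(
  deltas=[
    {"jaw": 60, "x": 33, "y": -23, "z": 3, "yaw": -0.12},
    {"jaw": 60, "x": 66, "y": -46, "z": 6, "yaw": -0.24},
    {"jaw": 60, "x": 99, "y": -69, "z": 9, "yaw": -0.36},
    {"jaw": 60, "x": 132, "y": -92, "z": 12, "yaw": -0.48},
    {"jaw": 60, "x": 165, "y": -115, "z": 15, "yaw": -0.6},
  ],
)

```text
clock: 1.02
position: [0.373, -0.4164, 0.2273]
eef_rot: [2.731, 1.553, 0.0]
wrist_force: [0.8, 0.0, 0.2]
gripper_width: 0.701
```

```bash
python3 go.py 0.5 -0.1 .22 1.6
```

```text
t 1.02 pos [ 373.  -416.4  227.3] head 1.034 w 0.701 F [0.8 0.  0.2] T [0.05 0.03 0.03] tilt 0.000 q6 -0.36
delta tool x 336.8 y -52.6 z 7.2 yaw -0.566
```

Call:
jog_arm(
  deltas=[
    {"x": 40, "y": -6, "z": 1, "yaw": -0.12},
    {"x": 80, "y": -12, "z": 2, "yaw": -0.24},
    {"x": 120, "y": -18, "z": 3, "yaw": -0.36},
    {"x": 160, "y": -24, "z": 5, "yaw": -0.48},
    {"x": 200, "y": -30, "z": 6, "yaw": -0.6},
  ],
)

```text
$.deltas[0]: bad value
```

```bash
python3 go.py 0.5715 0.2695 .15 2.687
```

```text
t 1.02 pos [ 373.  -416.4  227.3] head 1.034 w 0.701 F [0.8 0.  0.2] T [0.05 0.03 0.03] tilt 0.000 q6 -0.36
delta tool x 690.9 y -180.1 z 77.2 yaw -1.653
```

Jaw is needed in every row.

Call:
jog_arm(
  deltas=[
    {"jaw": 60, "x": 40, "y": -6, "z": 1, "yaw": -0.12},
    {"jaw": 60, "x": 80, "y": -12, "z": 2, "yaw": -0.24},
    {"jaw": 60, "x": 120, "y": -18, "z": 3, "yaw": -0.36},
    {"jaw": 60, "x": 160, "y": -24, "z": 5, "yaw": -0.48},
    {"jaw": 60, "x": 200, "y": -30, "z": 6, "yaw": -0.6},
  ],
)

```text
clock: 1.43
position: [0.4504, -0.2293, 0.2214]
eef_rot: [2.149, 2.291, 0.0]
wrist_force: [1.2, -0.9, 0.3]
gripper_width: 0.703
```

```bash
python3 go.py 0.5715 0.2695 .15 2.687
```

```text
t 1.43 pos [ 450.4 -229.3  221.4] head 1.635 w 0.703 F [ 1.2 -0.9  0.3] T [-0.04 -0.07 -0.  ] tilt 0.000 q6 -0.59
delta tool x 490.1 y 152.6 z 71.3 yaw -1.052
```

Call:
jog_arm(
  deltas=[
    {"jaw": 60, "x": 39, "y": 12, "z": 1, "yaw": -0.12},
    {"jaw": 60, "x": 78, "y": 24, "z": 2, "yaw": -0.24},
    {"jaw": 60, "x": 117, "y": 36, "z": 3, "yaw": -0.36},
    {"jaw": 60, "x": 156, "y": 48, "z": 5, "yaw": -0.48},
    {"jaw": 60, "x": 195, "y": 60, "z": 6, "yaw": -0.6},
  ],
)

```text
clock: 1.85
position: [0.4987, -0.031, 0.2154]
eef_rot: [1.376, 2.824, 0.0]
wrist_force: [1.5, -0.5, -0.2]
gripper_width: 0.704
```

```bash
python3 go.py 0.5715 0.2695 .15 2.687
```

```text
t 1.85 pos [498.7 -31.  215.4] head 2.235 w 0.704 F [ 1.5 -0.5 -0.2] T [-0.05 -0.05  0.03] tilt 0.001 q6 -0.79
delta tool x 191.9 y 242.4 z 65.5 yaw -0.452
```

Call:
jog_arm(
  deltas=[
    {"jaw": 60, "x": 25, "y": 32, "z": 2, "yaw": -0.09},
    {"jaw": 60, "x": 50, "y": 64, "z": 4, "yaw": -0.18},
    {"jaw": 60, "x": 75, "y": 95, "z": 8, "yaw": -0.27},
    {"jaw": 60, "x": 100, "y": 126, "z": 14, "yaw": -0.36},
    {"jaw": 60, "x": 125, "y": 158, "z": 20, "yaw": -0.45},
  ],
)

```text
clock: 2.27
position: [0.5473, 0.1647, 0.1953]
eef_rot: [0.713, 3.059, 0.0]
wrist_force: [1.5, -1.7, -0.3]
gripper_width: 0.704
```

```bash
python3 go.py 0.5715 0.2695 .12 2.687
```

```text
t 2.27 pos [547.3 164.7 195.3] head 2.683 w 0.704 F [ 1.5 -1.7 -0.3] T [-0.07 -0.04 -0.05] tilt 0.001 q6 -0.87
delta tool x 24.7 y 104.7 z 75.4 yaw -0.004
```

Call:
jog_arm(
  deltas=[
    {"jaw": 60, "x": 8, "y": 35, "z": 12},
    {"jaw": 60, "x": 16, "y": 70, "z": 30},
    {"jaw": 60, "x": 24.7, "y": 104.7, "z": 50},
    {"jaw": 60, "x": 24.7, "y": 104.7, "z": 70},
    {"jaw": 60, "x": 24.7, "y": 104.7, "z": 75},
  ],
)

```text
$.deltas[0]: bad value
```

```bash
python3 - <<'E'
from h import *
s=optics.get_image("side");t=optics.get_image("top")
f=lambda im,x,y,w,h:cv2.resize(im[y:y+h,x:x+w,::-1],(400,400),interpolation=cv2.INTER_CUBIC)
cv2.imwrite("pics/pre.png",np.hstack([f(s,210,290,120,120),f(t,160,210,90,90)]))
E
python3 go.py 0.5715 0.2695 .054 2.687
```

```text
t 2.37 pos [548.1 167.6 194.6] head 2.687 w 0.702 F [ 1.  -0.1 -0.8] T [ 0.02  0.   -0.05] tilt 0.001 q6 -0.87
delta tool x 23.7 y 101.7 z 140.8 yaw -0.000
```

View pics/pre.png

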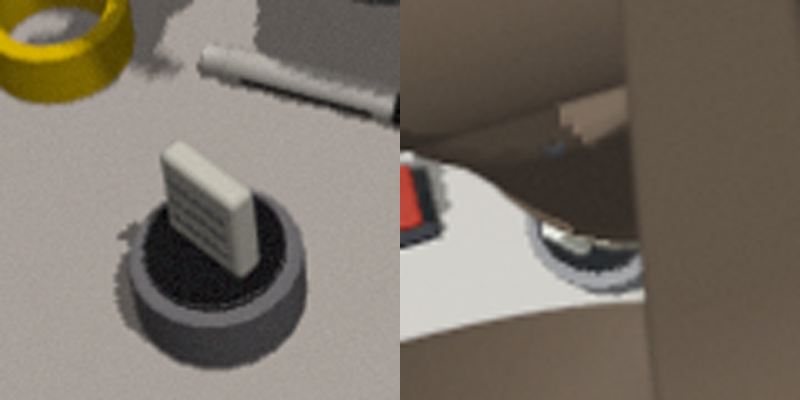

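The move was refused because every key is required in each row. The side picture shows the plug undisturbed and the top view is blocked by the arm.

Call:
jog_arm(
  deltas=[
    {"jaw": 60, "x": 8, "y": 34, "z": 12, "yaw": 0},
    {"jaw": 60, "x": 16, "y": 68, "z": 30, "yaw": 0},
    {"jaw": 60, "x": 23.7, "y": 101.7, "z": 48, "yaw": 0},
    {"jaw": 60, "x": 23.7, "y": 101.7, "z": 70, "yaw": 0},
    {"jaw": 60, "x": 23.7, "y": 101.7, "z": 75, "yaw": 0},
  ],
)

```text
clock: 2.78
position: [0.5699, 0.2648, 0.1172]
eef_rot: [-0.717, -3.056, 0.003]
wrist_force: [-1.8, -1.1, -1.2]
gripper_width: 0.702
```

```bash
python3 - <<'E'
from h import *
s=optics.get_image("side")
f=lambda im,x,y,w,h:cv2.resize(im[y:y+h,x:x+w,::-1],(800,600),interpolation=cv2.INTER_CUBIC)
cv2.imwrite("pics/pre2.png",f(s,190,260,160,120))
E
python3 go.py 0.5715 0.2695 .054 2.687
```

```text
t 2.83 pos [569.6 263.6 117.6] head 2.680 w 0.703 F [-1.1 -0.7 -1.2] T [ 0.02 -0.01  0.02] tilt 0.005 q6 -0.72
delta tool x 0.7 y 6.3 z 63.6 yaw -0.007
```

View pics/pre2.png

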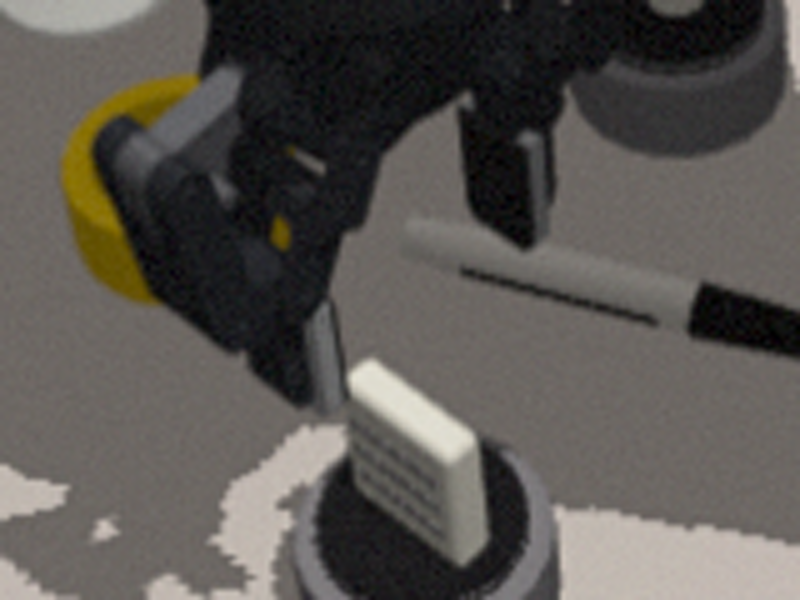

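The gripper is above the plug with its jaws across the bar. It is still lagging, so I let it settle before going down.

Call:
jog_arm(
  deltas=[
    {"jaw": 60, "x": 0, "y": 0, "z": 10, "yaw": 0},
    {"jaw": 60, "x": 0, "y": 0, "z": 10, "yaw": 0},
  ],
)

```text
clock: 3.0
position: [0.571, 0.2629, 0.1098]
eef_rot: [-0.722, -3.057, 0.001]
wrist_force: [-1.6, -1.4, -0.4]
gripper_width: 0.704
```

```bash
python3 go.py 0.5715 0.2695 .054 2.687
```

```text
t 3.00 pos [571.  262.9 109.8] head 2.678 w 0.704 F [-1.6 -1.4 -0.4] T [ 0.01 -0.07  0.03] tilt 0.001 q6 -0.72
delta tool x 2.5 y 6.1 z 55.8 yaw -0.009
```

Call:
jog_arm(
  deltas=[
    {"jaw": 60, "x": 2.5, "y": 6, "z": 5, "yaw": -0.01},
    {"jaw": 60, "x": 2.5, "y": 6, "z": 22, "yaw": -0.01},
    {"jaw": 60, "x": 2.5, "y": 6, "z": 40, "yaw": -0.01},
    {"jaw": 60, "x": 2.5, "y": 6, "z": 52, "yaw": -0.01},
    {"jaw": 60, "x": 2.5, "y": 6, "z": 55.5, "yaw": -0.01},
  ],
)

```text
clock: 3.42
position: [0.5712, 0.2701, 0.0535]
eef_rot: [-0.705, -3.06, 0.001]
wrist_force: [0.6, -0.3, -0.7]
gripper_width: 0.704
```

```bash
python3 - <<'E'
from h import *
s=optics.get_image("side")
f=lambda im,x,y,w,h:cv2.resize(im[y:y+h,x:x+w,::-1],(800,600),interpolation=cv2.INTER_CUBIC)
cv2.imwrite("pics/g1.png",f(s,200,290,160,120))
E
python3 go.py 0.5715 0.2695 .054 2.687
```

```text
t 3.47 pos [571.3 270.2  53.7] head 2.689 w 0.703 F [-1.1 -1.  -1.4] T [0.04 0.03 0.05] tilt 0.002 q6 -0.72
delta tool x -0.5 y -0.5 z -0.3 yaw 0.002
```

View pics/g1.png

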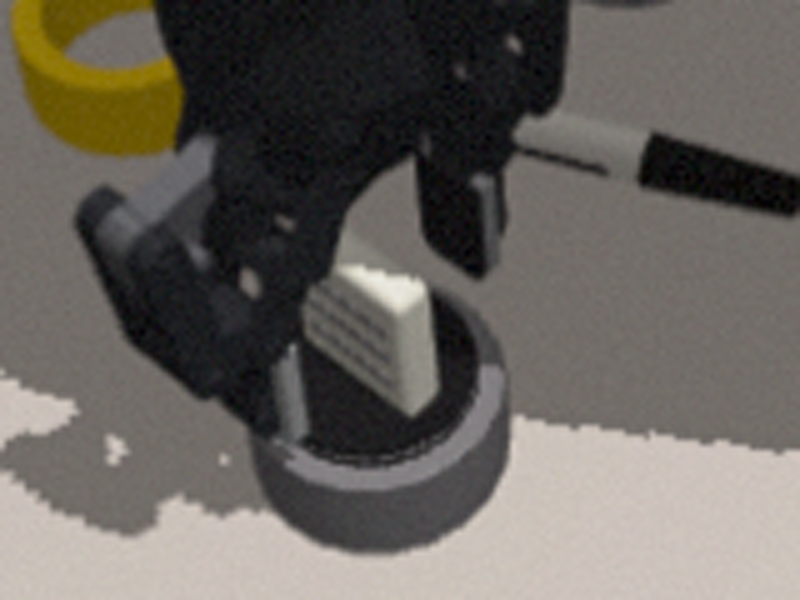

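The bar sits between the two fingers, so I close.

Call:
jog_arm(
  deltas=[
    {"jaw": 0, "x": 0, "y": 0, "z": 0, "yaw": 0},
    {"jaw": 0, "x": 0, "y": 0, "z": 0, "yaw": 0},
    {"jaw": 0, "x": 0, "y": 0, "z": 0, "yaw": 0},
    {"jaw": 0, "x": 0, "y": 0, "z": 0, "yaw": 0},
    {"jaw": 0, "x": 0, "y": 0, "z": 0, "yaw": 0},
  ],
  squeeze=80,
)

```text
clock: 3.88
position: [0.5723, 0.2708, 0.0558]
eef_rot: [0.705, 3.06, 0.001]
wrist_force: [-0.7, -1.2, 6.9]
gripper_width: 0.126
```

Call:
jog_arm(
  deltas=[
    {"jaw": 0, "x": 0, "y": 0, "z": 0, "yaw": 0},
    {"jaw": 0, "x": 0, "y": 0, "z": 0, "yaw": 0},
    {"jaw": 0, "x": 0, "y": 0, "z": 0, "yaw": 0},
  ],
)

```text
clock: 4.13
position: [0.5723, 0.2708, 0.0558]
eef_rot: [0.705, 3.06, 0.001]
wrist_force: [0.1, 0.0, 6.8]
gripper_width: 0.127
```

```bash
python3 go.py 0.5715 0.2695 .12 2.687
```

```text
t 4.13 pos [572.3 270.8  55.8] head 2.689 w 0.127 F [0.1 0.  6.8] T [-0.18  0.24  0.08] tilt 0.001 q6 -0.72
delta tool x 0.1 y -1.4 z -64.2 yaw 0.002
```

Call:
jog_arm(
  deltas=[
    {"jaw": 0, "x": 0, "y": 0, "z": -10, "yaw": 0},
    {"jaw": 0, "x": 0, "y": 0, "z": -30, "yaw": 0},
    {"jaw": 0, "x": 0, "y": 0, "z": -55, "yaw": 0},
    {"jaw": 0, "x": 0, "y": 0, "z": -80, "yaw": 0},
    {"jaw": 0, "x": 0, "y": 0, "z": -90, "yaw": 0},
  ],
)

```text
clock: 4.55
position: [0.5731, 0.2712, 0.1487]
eef_rot: [0.704, 3.058, 0.004]
wrist_force: [1.3, 1.1, -0.9]
gripper_width: 0.127
```

```bash
python3 - <<'E'
from h import *
s=optics.get_image("side")
f=lambda im,x,y,w,h:cv2.resize(im[y:y+h,x:x+w,::-1],(800,600),interpolation=cv2.INTER_CUBIC)
cv2.imwrite("pics/l1.png",f(s,180,230,180,135))
E
python3 go.py 0.57 0.05 .17 2.687
```

```text
t 4.60 pos [573.6 271.4 149.3] head 2.689 w 0.131 F [1.4 0.8 0.4] T [-0.01 -0.06 -0.01] tilt 0.006 q6 -0.72
delta tool x -93.7 y -200.6 z -21.2 yaw 0.002
```

View pics/l1.png

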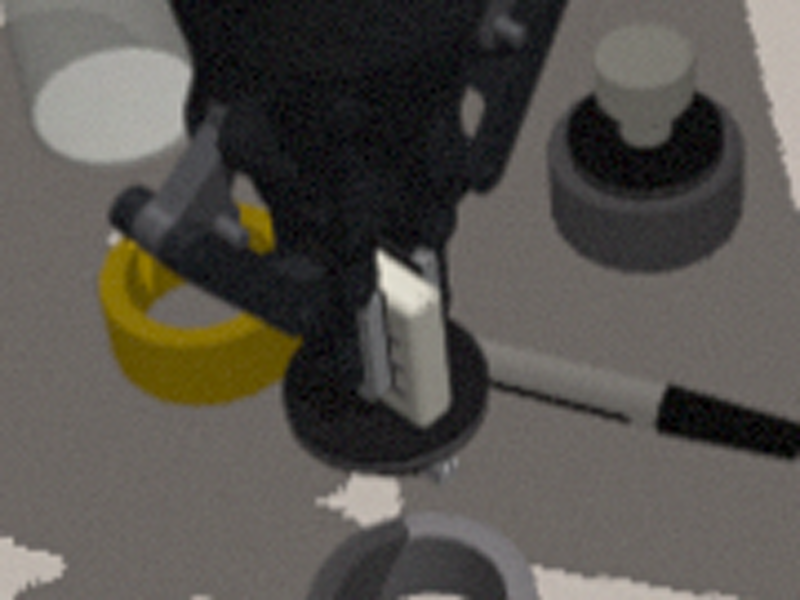

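Lifted cleanly, and the clock is only at 4.6 s. I carry it to the port.

Call:
jog_arm(
  deltas=[
    {"jaw": 0, "x": -15, "y": -32, "z": -10, "yaw": 0},
    {"jaw": 0, "x": -30, "y": -65, "z": -20, "yaw": 0},
    {"jaw": 0, "x": -45, "y": -98, "z": -25, "yaw": 0},
    {"jaw": 0, "x": -60, "y": -130, "z": -25, "yaw": 0},
    {"jaw": 0, "x": -75, "y": -162, "z": -25, "yaw": 0},
  ],
)

```text
clock: 5.02
position: [0.5678, 0.0906, 0.1696]
eef_rot: [0.705, 3.062, -0.0]
wrist_force: [0.9, -0.1, -1.5]
gripper_width: 0.129
```

```bash
python3 go.py 0.537 -0.226 .16 3.044
```

```text
t 5.02 pos [567.8  90.6 169.6] head 2.689 w 0.129 F [ 0.9 -0.1 -1.5] T [-0.01  0.02 -0.  ] tilt 0.000 q6 -1.01
delta tool x -110.7 y -298.2 z 9.6 yaw -0.355
```

Call:
jog_arm(
  deltas=[
    {"jaw": 0, "x": -13, "y": -35, "z": 1, "yaw": -0.06},
    {"jaw": 0, "x": -26, "y": -70, "z": 2, "yaw": -0.12},
    {"jaw": 0, "x": -39, "y": -105, "z": 3, "yaw": -0.18},
    {"jaw": 0, "x": -52, "y": -140, "z": 4, "yaw": -0.24},
    {"jaw": 0, "x": -65, "y": -175, "z": 5, "yaw": -0.3},
  ],
)

```text
clock: 5.43
position: [0.5493, -0.0953, 0.1641]
eef_rot: [-0.235, -3.132, -0.0]
wrist_force: [1.5, -0.1, -1.5]
gripper_width: 0.129
```

```bash
python3 go.py 0.537 -0.226 .16 3.044
```

```text
t 5.43 pos [549.3 -95.3 164.1] head 2.992 w 0.129 F [ 1.5 -0.1 -1.5] T [ 0.05 -0.05 -0.04] tilt 0.001 q6 -1.65
delta tool x -7.3 y -131.1 z 4.1 yaw -0.052
```

Call:
jog_arm(
  deltas=[
    {"jaw": 0, "x": -2, "y": -38, "z": 1, "yaw": -0.02},
    {"jaw": 0, "x": -4, "y": -74, "z": 2, "yaw": -0.04},
    {"jaw": 0, "x": -6, "y": -105, "z": 3, "yaw": -0.05},
    {"jaw": 0, "x": -7, "y": -122, "z": 4, "yaw": -0.05},
    {"jaw": 0, "x": -7, "y": -124, "z": 4, "yaw": -0.05},
  ],
)

```text
clock: 5.85
position: [0.5376, -0.2204, 0.1599]
eef_rot: [-0.166, -3.137, 0.001]
wrist_force: [0.3, -0.0, -1.1]
gripper_width: 0.129
```

Call:
jog_arm(
  deltas=[
    {"jaw": 0, "x": 0, "y": 0, "z": 0, "yaw": 0},
    {"jaw": 0, "x": 0, "y": 0, "z": 0, "yaw": 0},
  ],
)

```text
clock: 6.02
position: [0.5379, -0.2167, 0.1603]
eef_rot: [-0.162, -3.137, -0.001]
wrist_force: [-0.6, 0.2, -1.5]
gripper_width: 0.129
```

```bash
python3 - <<'E'
from h import *
s=optics.get_image("side");t=optics.get_image("top")
f=lambda im,x,y,w,h:cv2.resize(im[y:y+h,x:x+w,::-1],(800,600),interpolation=cv2.INTER_CUBIC)
cv2.imwrite("pics/hs.png",f(s,310,80,120,90));cv2.imwrite("pics/ht.png",f(t,380,190,140,105));cv2.imwrite("pics/side_h.png",s[:,:,::-1])
E
python3 go.py 0.537 -0.226 .12 3.044
```

```text
t 6.12 pos [ 538.3 -216.1  160.6] head 3.040 w 0.127 F [-0.   0.4 -1.3] T [ 0.03  0.01 -0.  ] tilt 0.001 q6 -1.90
delta tool x 0.2 y -10.0 z 40.6 yaw -0.004
```

View pics/hs.png

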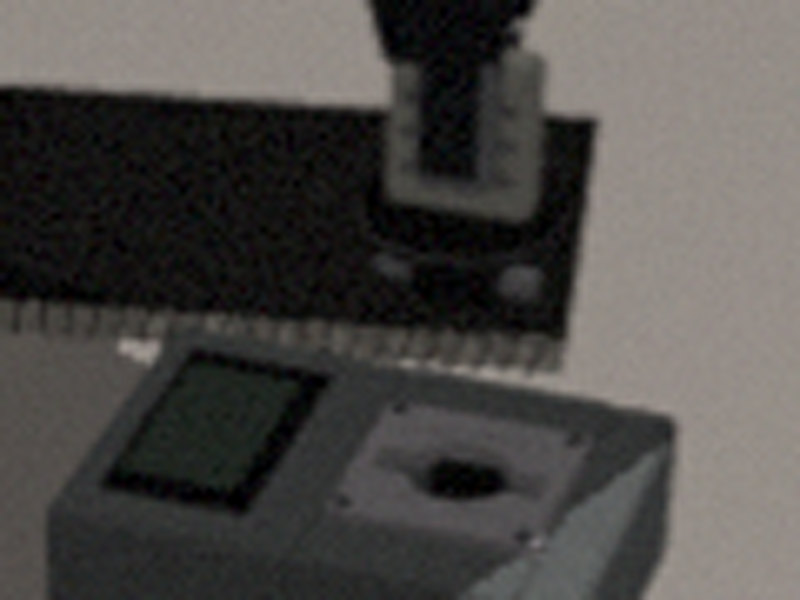

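View pics/ht.png

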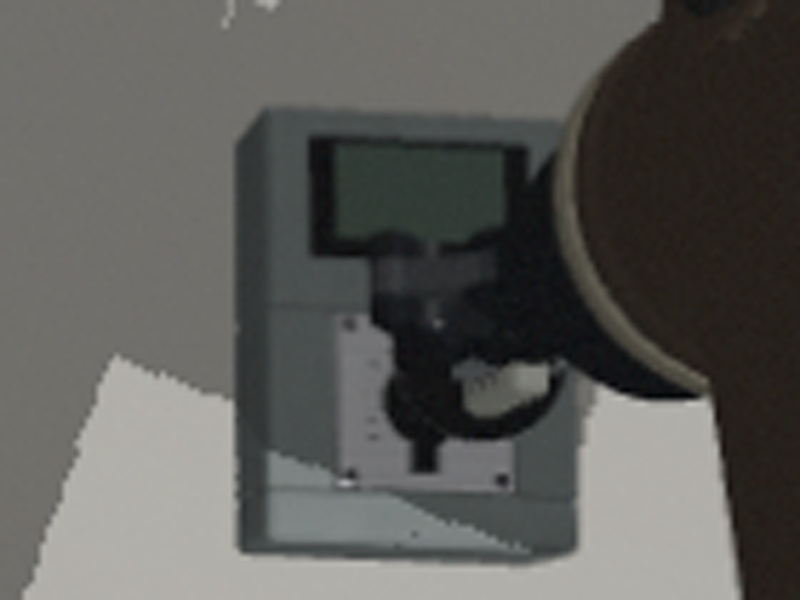

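```bash
cat > ov.py <<'E'
from h import *
def model(im,n,c,th,k,x0,y0,col=(0,255,0)):
    def dr(P,cl):
        P=np.array(P,float); q=np.c_[c[0]+np.cos(th)*P[:,0]-np.sin(th)*P[:,1],c[1]+np.sin(th)*P[:,0]+np.cos(th)*P[:,1],c[2]+P[:,2]]
        u=((proj(n,q)-[x0,y0]+.5)*k).round().astype(int); cv2.polylines(im,[u.reshape(-1,1,2)],cl,col,1,cv2.LINE_AA)
    m=1e-3
    for z in(18,-26): dr([[20*m,6*m,z*m],[-20*m,6*m,z*m],[-20*m,-6*m,z*m],[20*m,-6*m,z*m]],True)
    for sx in(1,-1):
        for sy in(1,-1): dr([[sx*.02,sy*.006,-.026],[sx*.02,sy*.006,.018]],False)
        for z in(-44,-50): dr([[sx*.013,.0035,z*m],[sx*.022,.0035,z*m],[sx*.022,-.0035,z*m],[sx*.013,-.0035,z*m]],True)
    a=np.linspace(0,2*np.pi,48)
    for z in(-26,-32): dr(np.c_[.027*np.cos(a),.027*np.sin(a),z*m+0*a],True)
E
python3 - <<'E'
from ov import *
im=cv2.imread("pics/side_h.png")[80:170,310:430]
im=np.clip(cv2.resize(im,(800,600),interpolation=cv2.INTER_CUBIC)*1.8,0,255).astype(np.uint8)
cv2.imwrite("pics/ov0.png",im.copy())
model(im,"side",(.5383,-.2161,.1668),-.101,800/120,310,80)
cv2.imwrite("pics/ov1.png",im)
E
```

View pics/ov1.png

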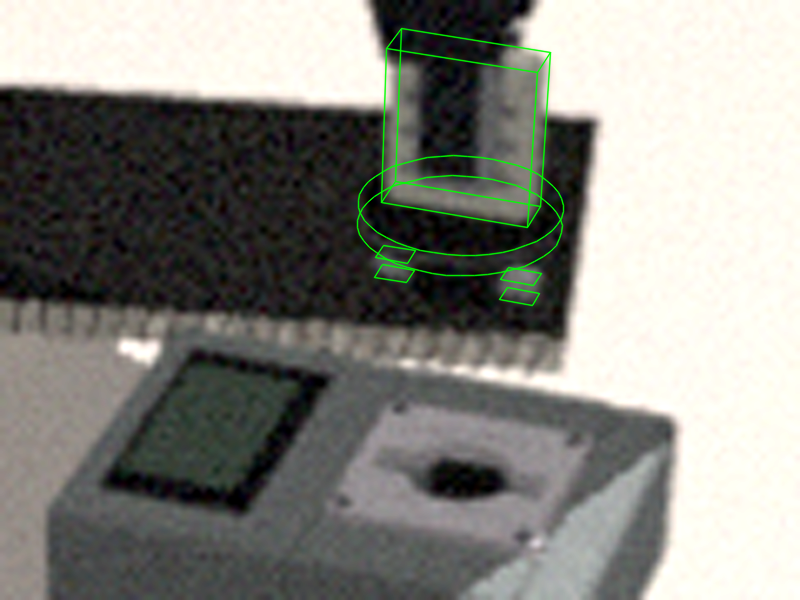

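View pics/ov0.png

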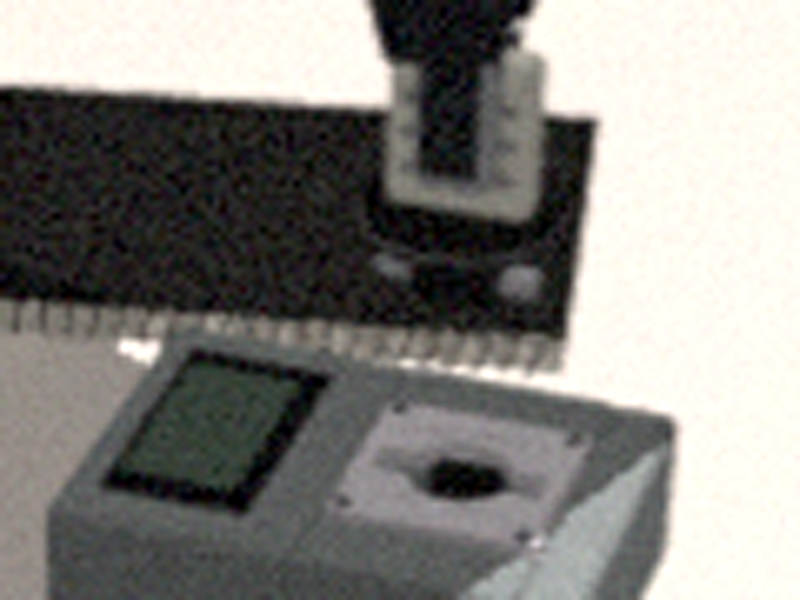

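The overlay on the side picture matches the held plug: its lugs sit at about (393,265) and (520,283) in the crop. The in-hand offset is therefore within about 1 mm, so I lower to just above the port.

Call:
jog_arm(
  deltas=[
    {"jaw": 0, "x": 0.5, "y": -6, "z": 15, "yaw": 0},
    {"jaw": 0, "x": 0.5, "y": -11, "z": 30, "yaw": 0},
    {"jaw": 0, "x": 0.5, "y": -11, "z": 45, "yaw": 0},
    {"jaw": 0, "x": 0.5, "y": -11, "z": 52, "yaw": 0},
    {"jaw": 0, "x": 0.5, "y": -11, "z": 52, "yaw": 0},
  ],
)

```text
clock: 6.53
position: [0.5359, -0.2269, 0.1074]
eef_rot: [-0.16, -3.135, -0.002]
wrist_force: [-0.3, -0.4, -1.0]
gripper_width: 0.13
```

Call:
jog_arm(
  deltas=[
    {"jaw": 0, "x": 0, "y": 0, "z": 0, "yaw": 0},
    {"jaw": 0, "x": 0, "y": 0, "z": 0, "yaw": 0},
  ],
)

```text
clock: 6.7
position: [0.5372, -0.2279, 0.1096]
eef_rot: [0.16, 3.137, -0.001]
wrist_force: [0.6, 0.1, -1.5]
gripper_width: 0.129
```

```bash
cat > look.py <<'E'
from ov import *
import sys
st=robot.sense();p=st['position'];R=cv2.Rodrigues(st['eef_rot'])[0];th=np.arctan2(R[1,0],R[0,0])
s=optics.get_image("side")[:,:,::-1]; cv2.imwrite(f"pics/{sys.argv[1]}_full.png",s)
im=np.clip(cv2.resize(s[105:180,325:425],(800,600),interpolation=cv2.INTER_CUBIC)*1.9,0,255).astype(np.uint8)
a=im.copy(); model(a,"side",(p[0],p[1],p[2]+.0062),th,8,325,105)
cv2.imwrite(f"pics/{sys.argv[1]}.png",cv2.resize(np.hstack([im,a]),(800*1,300)) if 0 else np.vstack([cv2.resize(im[100:500],(600,300)),cv2.resize(a[100:500],(600,300))]))
E
python3 look.py d1; python3 go.py 0.5367 -0.227 .104 3.042
```

```text
t 6.75 pos [ 537.3 -228.1  109.7] head 3.039 w 0.127 F [ 0.5  0.9 -0.7] T [-0.01 -0.   -0.01] tilt 0.001 q6 -1.92
delta tool x 0.7 y 1.0 z 5.7 yaw -0.003
```

View pics/d1.png

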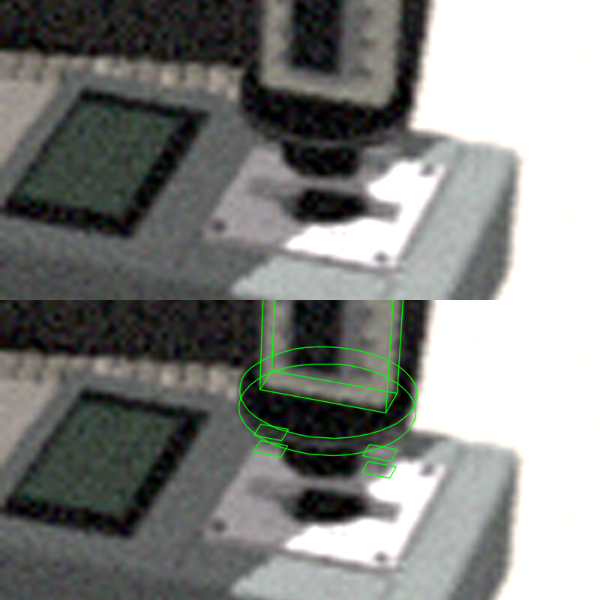

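The plug hovers over the port with its shaft above the hole. The overlay matches to within about 1 px. I descend into the port and watch the force.

Call:
jog_arm(
  deltas=[
    {"jaw": 0, "x": 0.5, "y": 0.8, "z": 2, "yaw": 0},
    {"jaw": 0, "x": 0.5, "y": 0.8, "z": 6, "yaw": 0},
    {"jaw": 0, "x": 0.5, "y": 0.8, "z": 10, "yaw": 0},
    {"jaw": 0, "x": 0.5, "y": 0.8, "z": 14, "yaw": 0},
    {"jaw": 0, "x": 0.5, "y": 0.8, "z": 15, "yaw": 0},
  ],
)

```text
clock: 7.17
position: [0.5363, -0.2273, 0.0934]
eef_rot: [0.162, 3.137, 0.0]
wrist_force: [-0.5, 1.5, 10.0]
gripper_width: 0.127
```

```bash
python3 go.py 0.5367 -0.227 .091 3.042
```

```text
t 7.17 pos [ 536.3 -227.3   93.4] head 3.039 w 0.127 F [-0.5  1.5 10. ] T [0.33 0.08 0.03] tilt 0.000 q6 -1.92
delta tool x -0.4 y 0.4 z 2.4 yaw -0.003
```

Call:
jog_arm(
  deltas=[
    {"jaw": 0, "x": 0, "y": 0, "z": 2, "yaw": 0},
    {"jaw": 0, "x": 0, "y": 0, "z": 3, "yaw": 0},
    {"jaw": 0, "x": 0, "y": 0, "z": 3, "yaw": 0},
  ],
)

```text
clock: 7.42
position: [0.5363, -0.2271, 0.0906]
eef_rot: [-0.162, -3.137, -0.001]
wrist_force: [-0.2, 4.4, 6.5]
gripper_width: 0.126
```

```bash
python3 look.py d2; python3 go.py 0.5367 -0.227 .091 3.042
```

```text
t 7.47 pos [ 536.3 -227.1   90.8] head 3.039 w 0.130 F [0.7 4.8 6.3] T [ 0.93 -0.06  0.05] tilt 0.000 q6 -1.92
delta tool x -0.4 y 0.1 z -0.2 yaw -0.003
```

View pics/d2.png

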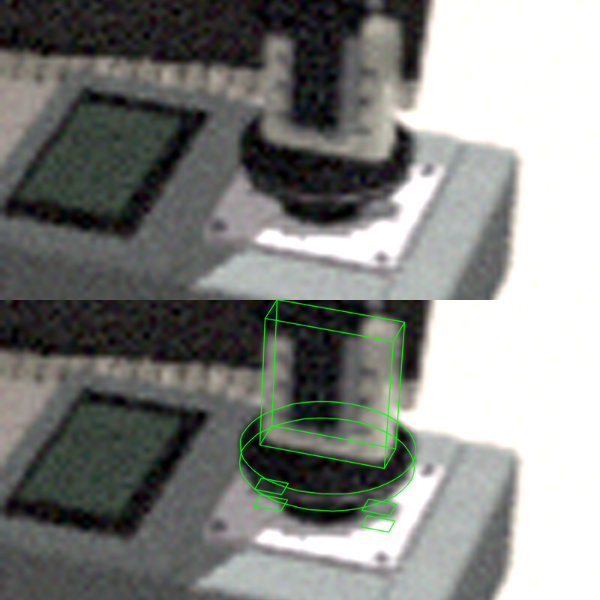

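The wall pushes toward +y with about 5 N, so the plug sits 1–2 mm too far toward −y. I shift +y, then press.

Call:
jog_arm(
  deltas=[
    {"jaw": 0, "x": 0, "y": 1.5, "z": 0, "yaw": 0},
    {"jaw": 0, "x": 0, "y": 1.5, "z": 0, "yaw": 0},
  ],
)

```text
clock: 7.63
position: [0.5365, -0.2259, 0.0908]
eef_rot: [0.161, 3.137, -0.0]
wrist_force: [0.3, 1.6, 2.3]
gripper_width: 0.133
```

```bash
python3 go.py 0.5367 -0.227 .091 3.042
```

```text
t 7.63 pos [ 536.5 -225.9   90.8] head 3.039 w 0.133 F [0.3 1.6 2.3] T [ 0.05 -0.07  0.05] tilt 0.000 q6 -1.92
delta tool x -0.3 y -1.1 z -0.2 yaw -0.003
```

Call:
jog_arm(
  deltas=[
    {"jaw": 0, "x": 0, "y": 0.4, "z": 2, "yaw": 0},
    {"jaw": 0, "x": 0, "y": 0.4, "z": 4, "yaw": 0},
    {"jaw": 0, "x": 0, "y": 0.4, "z": 6, "yaw": 0},
    {"jaw": 0, "x": 0, "y": 0.4, "z": 6, "yaw": 0},
  ],
)

```text
clock: 7.97
position: [0.5366, -0.2258, 0.0848]
eef_rot: [0.161, 3.137, -0.001]
wrist_force: [-2.0, -1.7, 8.9]
gripper_width: 0.129
```

```bash
python3 go.py 0.5367 -0.2255 .080 3.042
```

```text
t 7.97 pos [ 536.6 -225.8   84.8] head 3.039 w 0.129 F [-2.  -1.7  8.9] T [-0.22  0.38 -0.01] tilt 0.001 q6 -1.92
delta tool x -0.1 y 0.3 z 4.8 yaw -0.003
```

Call:
jog_arm(
  deltas=[
    {"jaw": 0, "x": 0, "y": 0, "z": 2, "yaw": 0},
    {"jaw": 0, "x": 0, "y": 0, "z": 4, "yaw": 0},
    {"jaw": 0, "x": 0, "y": 0, "z": 6, "yaw": 0},
    {"jaw": 0, "x": 0, "y": 0, "z": 6, "yaw": 0},
    {"jaw": 0, "x": 0, "y": 0, "z": 6, "yaw": 0},
  ],
)

```text
clock: 8.38
position: [0.5366, -0.2259, 0.0796]
eef_rot: [0.161, 3.137, -0.001]
wrist_force: [-4.6, -0.6, 18.2]
gripper_width: 0.128
```

```bash
python3 look.py d3; python3 go.py 0.5367 -0.2255 .080 3.042
```

```text
t 8.43 pos [ 536.7 -225.9   79.6] head 3.039 w 0.128 F [-4.4 -0.2 17.6] T [-0.1   0.82  0.04] tilt 0.001 q6 -1.92
delta tool x 0.0 y 0.4 z -0.4 yaw -0.003
```

View pics/d3.png

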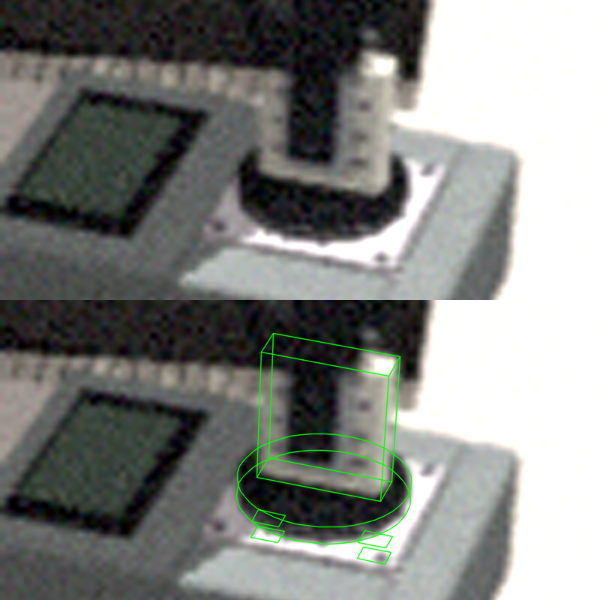

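The plug is down to TCP z 79.6 mm with 18 N, which matches the bottom stop. The flange sits just above the plate in the picture. I ease off the 4 N sideways force with a small +x tool shift and start twisting clockwise (+yaw).

Call:
jog_arm(
  deltas=[
    {"jaw": 0, "x": 1, "y": 0, "z": 0.5, "yaw": 0},
    {"jaw": 0, "x": 1, "y": 0, "z": 0.5, "yaw": 0.1},
    {"jaw": 0, "x": 1, "y": 0, "z": 0.5, "yaw": 0.2},
    {"jaw": 0, "x": 1, "y": 0, "z": 0.5, "yaw": 0.3},
    {"jaw": 0, "x": 1, "y": 0, "z": 0.5, "yaw": 0.3},
  ],
)

```text
clock: 8.85
position: [0.5363, -0.226, 0.0796]
eef_rot: [0.639, 3.074, -0.001]
wrist_force: [-3.3, 0.5, 22.2]
gripper_width: 0.128
```

```bash
python3 go.py 0.5367 -0.2255 .080 1.5
```

```text
t 8.85 pos [ 536.3 -226.    79.6] head 2.732 w 0.128 F [-3.3  0.5 22.2] T [-0.03  0.61  0.09] tilt 0.002 q6 -1.61
delta tool x -0.1 y 0.6 z -0.4 yaw 1.232
```

Call:
jog_arm(
  deltas=[
    {"jaw": 0, "x": 0.6, "y": -0.3, "z": 0, "yaw": 0.12},
    {"jaw": 0, "x": 0.6, "y": -0.3, "z": 0, "yaw": 0.24},
    {"jaw": 0, "x": 0.6, "y": -0.3, "z": 0, "yaw": 0.36},
    {"jaw": 0, "x": 0.6, "y": -0.3, "z": 0, "yaw": 0.48},
    {"jaw": 0, "x": 0.6, "y": -0.3, "z": 0, "yaw": 0.6},
  ],
)

```text
clock: 9.27
position: [0.5358, -0.226, 0.0796]
eef_rot: [1.517, 2.748, 0.0]
wrist_force: [-2.4, 0.4, 22.6]
gripper_width: 0.13
```

```bash
python3 go.py 0.5367 -0.2255 .080 1.5
```

```text
t 9.27 pos [ 535.8 -226.    79.6] head 2.133 w 0.130 F [-2.4  0.4 22.6] T [0.15 0.36 0.13] tilt 0.003 q6 -1.01
delta tool x -0.0 y 1.0 z -0.4 yaw 0.633
```

Call:
jog_arm(
  deltas=[
    {"jaw": 0, "x": 0, "y": 0, "z": 0, "yaw": 0.12},
    {"jaw": 0, "x": 0, "y": 0, "z": 0, "yaw": 0.24},
    {"jaw": 0, "x": 0, "y": 0, "z": 0, "yaw": 0.36},
    {"jaw": 0, "x": 0, "y": 0, "z": 0, "yaw": 0.48},
    {"jaw": 0, "x": 0, "y": 0, "z": 0, "yaw": 0.56},
  ],
)

```text
clock: 9.68
position: [0.5356, -0.2259, 0.0795]
eef_rot: [2.218, 2.222, 0.001]
wrist_force: [-1.5, 0.7, 22.3]
gripper_width: 0.13
```

```bash
python3 go.py 0.5367 -0.2255 .080 1.5
```

```text
t 9.68 pos [ 535.6 -225.9   79.5] head 1.572 w 0.130 F [-1.5  0.7 22.3] T [0.18 0.44 0.14] tilt 0.002 q6 -0.45
delta tool x 0.4 y 1.1 z -0.5 yaw 0.072
```

Call:
jog_arm(
  deltas=[
    {"jaw": 0, "x": 0, "y": 0, "z": 0, "yaw": 0.04},
    {"jaw": 0, "x": 0, "y": 0, "z": 0, "yaw": 0.08},
    {"jaw": 0, "x": 0, "y": 0, "z": 0, "yaw": 0.1},
    {"jaw": 0, "x": 0, "y": 0, "z": 0, "yaw": 0.1},
  ],
)

```text
clock: 10.02
position: [0.5359, -0.226, 0.0796]
eef_rot: [2.321, 2.114, 0.001]
wrist_force: [-1.0, 0.4, 22.3]
gripper_width: 0.13
```

```bash
python3 look.py d4; python3 go.py 0.5367 -0.2255 .080 1.5
```

```text
t 10.07 pos [ 535.9 -226.    79.6] head 1.479 w 0.134 F [-1.6  2.  22.6] T [0.14 0.33 0.12] tilt 0.003 q6 -0.36
delta tool x 0.6 y 0.8 z -0.4 yaw -0.021
```

View pics/d4.png

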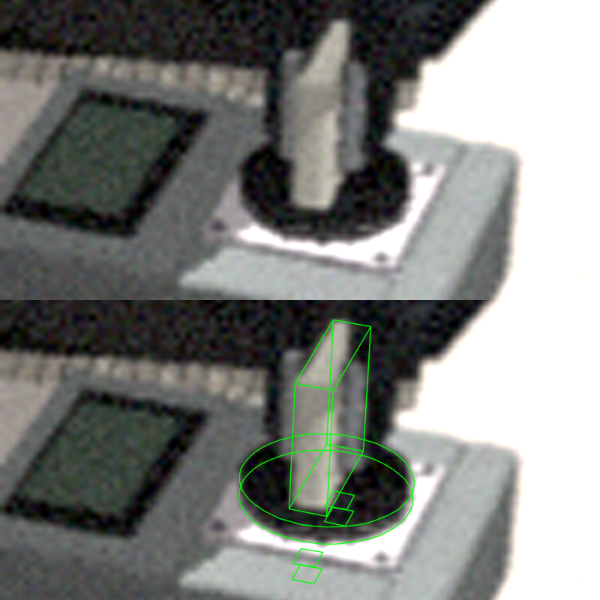

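The bar has turned about a quarter turn with the tool. The torque has not yet shown the stop, so I continue.

Call:
jog_arm(
  deltas=[
    {"jaw": 0, "x": 0, "y": 0, "z": 0, "yaw": 0.04},
    {"jaw": 0, "x": 0, "y": 0, "z": 0, "yaw": 0.08},
    {"jaw": 0, "x": 0, "y": 0, "z": 0, "yaw": 0.08},
  ],
)

```text
clock: 10.32
position: [0.536, -0.2261, 0.0796]
eef_rot: [2.404, 2.018, 0.002]
wrist_force: [-0.7, 1.0, 20.5]
gripper_width: 0.131
```

```bash
python3 go.py 0.5367 -0.2255 .080 1.5
```

```text
t 10.32 pos [ 536.  -226.1   79.6] head 1.396 w 0.131 F [-0.7  1.  20.5] T [0.12 0.26 0.34] tilt 0.003 q6 -0.28
delta tool x 0.7 y 0.6 z -0.4 yaw -0.104
```

The torque jumped to 0.34 N·m, so the stop is reached. I add a small preload, then hold and verify.

Call:
jog_arm(
  deltas=[
    {"jaw": 0, "x": 0, "y": 0, "z": 0.5, "yaw": 0.02},
    {"jaw": 0, "x": 0, "y": 0, "z": 0.5, "yaw": 0.02},
    {"jaw": 0, "x": 0, "y": 0, "z": 0.5, "yaw": 0.02},
    {"jaw": 0, "x": 0, "y": 0, "z": 0.5, "yaw": 0.02},
    {"jaw": 0, "x": 0, "y": 0, "z": 0.5, "yaw": 0.02},
  ],
)

```text
clock: 10.73
position: [0.5361, -0.2261, 0.0795]
eef_rot: [2.421, 1.997, 0.002]
wrist_force: [-3.1, 1.0, 29.1]
gripper_width: 0.129
```

Call:
jog_arm(
  deltas=[
    {"jaw": 0, "x": 0, "y": 0, "z": 0, "yaw": 0},
    {"jaw": 0, "x": 0, "y": 0, "z": 0, "yaw": 0},
    {"jaw": 0, "x": 0, "y": 0, "z": 0, "yaw": 0},
    {"jaw": 0, "x": 0, "y": 0, "z": 0, "yaw": 0},
    {"jaw": 0, "x": 0, "y": 0, "z": 0, "yaw": 0},
  ],
)

```text
clock: 11.15
position: [0.536, -0.2261, 0.0795]
eef_rot: [2.421, 1.997, 0.002]
wrist_force: [-2.9, 2.0, 29.9]
gripper_width: 0.128
```

```bash
python3 look.py d5; python3 go.py 0.5367 -0.2255 .080 1.5
```

```text
t 11.20 pos [ 536.  -226.1   79.5] head 1.379 w 0.132 F [-3.4  1.  29.2] T [0.25 0.53 0.42] tilt 0.003 q6 -0.26
delta tool x 0.7 y 0.5 z -0.5 yaw -0.121
```

View pics/d5.png

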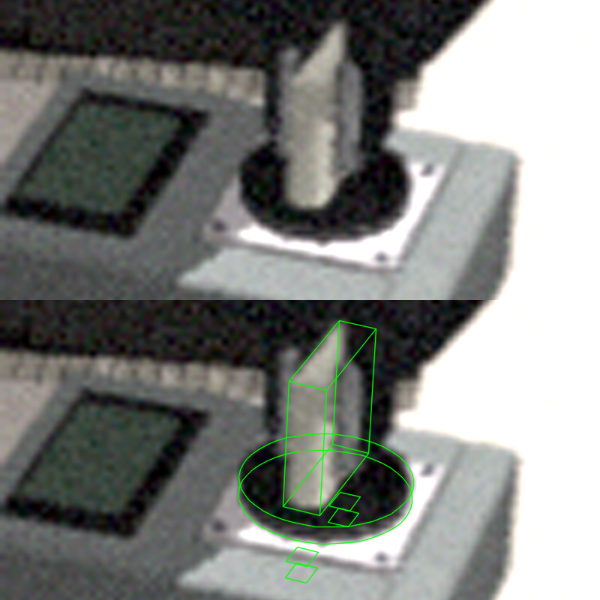

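View pics/d5_full.png

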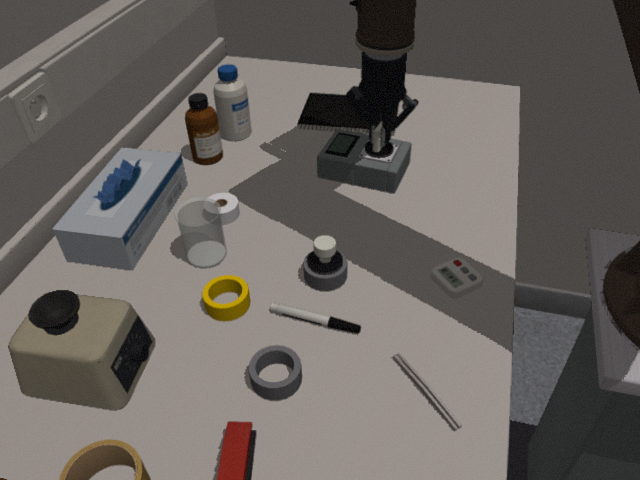

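```bash
python3 -c "
from plant import robot
print(robot.sign_off()); s=robot.sense(); print(s['clock'],s['position'],s['wrist_force'])"
```

```text
the job is handed in; nothing more can be done
None
the job is handed in; nothing more can be done
```

I took the bar-grip plug out of its cup and put it in the port. It is pushed home, turned clockwise to the stop and still gripped at 80 N. I handed the job in at about 11.2 s, and sign-off gave no verdict.

**Last checks before hand-in:**
- **Pushed home:** with the tool at z 79.5 mm, plug_grip should be about 33.7 mm above the port, against 34 mm at the bottom stop. The height no longer changed while the push rose to about 29 N.
- **Turned to the stop:** the tool had turned about 1.66 rad. The twist torque rose from about 0.13 to 0.34 N·m at the stop, then 0.42 N·m with a small preload.
- **Upright and centred:** the tilt was 0.003 rad. The tool was within about 1 to 2 mm of the port's measured centre.
- **Bystanders:** in the last side picture the dust cap, beaker, label roll and timer are where they started, and the plug's cup is empty.

**What disagreed:**
- The two cameras differed by 2 to 3 mm on the port's position. On the way in the plug pushed sideways on the hole with about 5 N, so I shifted it about 2 mm in y.
- The tool turned about 0.1 rad more than the nominal 1.54 rad. I put this down to play or slip in the grip. The joint values themselves could not be read directly.

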